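# Set the grinder to coarse and close its hopper

## Robot

A 6-joint arm with a two-finger parallel gripper is mounted at the origin on a cart in front of the work surface, level with it; the furniture and walls round the work are solid. World frame = base frame: x ahead of the robot, y to its left, z up, the work surface at z = 0. Lengths are in m, angles in rad, forces in N, time in s.
With the tool pointing down it reaches from about 0.375 to 0.975 m from the base axis. Payload 3.8 kg.
Tool frame: the origin (TCP) lies midway between the tips of the shut fingers; the grasp point (between the pads) lies 19 mm behind it; z points along the fingers, y is the line along which they close (so a half turn about z gives the same grasp; the last joint's range is limited). The gripper opens to 88 mm and grips with 3 to 60 N. Pads are 18 mm wide; open, the fingers measure 123 mm over their backs; the gripper's body (75 mm by 187 mm) begins 45 mm behind the grasp point.
Start: joints at [1.126, 0.264, 1.604, -0, 1.274, -0.037], TCP at [0.268, 0.62, 0.239] pointing down, gripper open.
Joint ranges: [-2.63, 2.63], [-0.94, 2.18], [0.31, 2.57], [-1.31, 4.45], [0, 2.66], [-2.55, 2.55]. Speed limits (rad/s): [2.57, 2.57, 3.14, 3.14, 3.14, 3.14].

## Interface

Orientations are given as a rotation vector (axis times angle).
In Python, from cell import manip, inverse_kinematics, cams, order gives the robot as it stands. Calls block until the motion is done:
- manip.move_pose(position, orientation): joint-space move of the TCP to a pose.
- manip.move_linear(position, rate=0.15, rot=None): straight line of the TCP; rot=None keeps the orientation; rate is the mean speed in m/s.
- manip.set_joints(angles): joint-space move.
- manip.set_gripper(opening, force=None): finger opening in m; force is the grip in N (None keeps the last); returns when the fingers have stopped.
- manip.dwell(seconds).
- inverse_kinematics(position, orientation): joint angles nearest the present ones, or None.
- manip.state(): the state.
- cams.capture(name): name is "scene" or "top" or "wrist"; returns a dict with "image" (480x640x3 uint8, blue, green, red), "z_map" (480x640 float32, m along the optical axis (not along the pixel's ray), 0 where there is no reading), "intrinsics" (3x3 intrinsics, pixels), "position" and "orientation" of the camera in the world; the wrist camera has in their place "T_tool_cam" (4x4, takes a point from camera to tool coordinates, whose origin is the TCP and whose axes are the flange's). Camera axes: x right, y down, z forward; pixel columns grow to the right and rows downward; lengths in m; the calibration is good to about 2 mm. A picture is of the moment at which its call begins: read the wrist's pose just before it.
A pose or a line that the arm cannot do raises manip.IKError and nothing moves.
- order.close_job(): hands the job in; it is judged then, once.
The state is a dict: "clock": time; "joint_pos": joint angles; "joint_velocities": joint speeds; "tau": joint torques, N m; "tool_pos": TCP position; "tcp_rot": TCP orientation; "contact_force": force on the tool from outside, world axes, zero at the start; "moment": the same for the moment, N m; "gripper_width": finger opening in m; "grasp_force": force on a finger pad.
Only numpy, scipy, OpenCV 4.12 (cv2) and the standard library are available. Lean on these libraries where they do the work, as an engineer would, in place of code of your own. Each camera call takes 0.05 s, during which the arm holds its last target. There are 200 camera calls.

## Task

Change the coffee grinder over to coarse: its dial is locked while it is down, so pull it straight up, turn it anticlockwise (seen from above) until its white pointer is at the orange dot, and push it fully down so that it locks there. Then close the hopper with its cork stopper: lower it gently, narrow end first, into the round neck until its flange sits flat on the rim, and let go. Leave the mug, the canister and the teaspoon where they are.

Things in the scene. Friction and masses are not known exactly. Their poses are not given: they have to be found in the camera images.
- grinder: the coffee grinder: grey fixed box 150 x 262 mm, steel deck 85 mm above the worktop; origin under its centre, front to its -x, dial to its -y, hopper to its +y (142 mm apart). The amber hopper, 100 mm wide, rises with its black neck to 60 mm above the deck.
- dial_grip (a point): middle of the dial's grip, a black upright bar 46 long, 14 thick, 31 mm high, to be pinched across the 14 mm, on a black disc 54 mm wide. The point is on the dial's vertical axis, 15.5 mm below the bar's top, 17 mm above the disc, 26 mm above the deck when down. x runs along the bar to the end with the white pointer line; z up. It moves with the dial.
- dial_pull (a joint): how far the dial is pulled up, m: 0 fully down (locked), 0.016 end stop. It turns past the lock only from 0.009 upward; over a wrong angle it stops at about 0.008 when pushed down. Moving it takes about 4 N either way; it stays at the height where it is left.
- dial (a joint): dial angle, rad, growing anticlockwise from above; stays where left; turning takes 0.03 N m. Starts in the fine range 0 to 0.4 (blue dots), where, while down, it can move from -0.06 to about 0.48. Coarse (orange dot) is 1.35: a notch that guides the dial in when pushed from within about 0.12 rad either side, then about 0.05 rad of play. End stop 1.95.
- coarse_mark (a point): the orange dot (11 mm) on the grinder's deck, 41 mm from the dial's axis, to which the white pointer must point
- neck (a point): centre of the mouth of the hopper's black neck, at the height of its rim, 145 mm above the worktop. The neck is vertical, 46 mm in bore, 57 mm outside, 22 mm deep, and opens below into the wider hopper.
- stopper_center (a point): the stopper's centre, on its axis, 28 mm above its narrow end; z is its axis. From below: cork taper 30 to 42 mm wide, 26 mm high; dark wooden flange 56 wide, 6 high; wooden grip knob 24 wide, 24 high (4 to 28 mm above this point). About 80 g. Starts upright on its narrow end on the worktop, right or left of the grinder. Seated, this point is 2 mm above the rim.
- mug: cream mug, 82 x 120 x 94 mm with its handle, loose, right or left of the grinder, on the side away from the stopper; origin at the centre of its underside. Leave alone.
- canister: orange canister with a wooden lid, 77 mm in diameter, 85 mm high, loose, behind the grinder; origin at the centre of its underside. Leave alone.
- teaspoon: steel teaspoon 130 x 27 x 11 mm lying in front of the grinder; origin at the centre of its underside. Leave alone.

How it is judged:
By the outcome, as a careful person would: the job done as asked, in the order asked, and still so for the second after the job is handed in, with the robot touching nothing.
It also fails if it takes over 58 s, if anything falls off the work surface, if the arm or the gripper's body presses on something with over 40 N, if the wrist force passes 120 N, or if a joint passes its speed limit or range.

## Working session

There is one attempt and no reset: what is moved stays moved. The work goes in short steps, each a Python script; the robot and the scene stay as the last script left them, time stands still between calls to the robot, and variables do not carry over. Pictures are saved under pics/ and viewed, at most 10 in all, crops included, and the job is handed in when it is done.

```bash
ls; mkdir -p pics
python3 - <<'E'
from cell import manip,cams
import cv2,numpy as np
for n in("top","scene"):
    c=cams.capture(n);cv2.imwrite(f"pics/{n}.png",c["image"]);np.savez(f"{n}.npz",**c)
    print(n,c["intrinsics"],c["position"],c["orientation"])
c=cams.capture("wrist");print(c["T_tool_cam"]);s=manip.state();print(s["tcp_rot"],s["clock"])
E
```

```text
pics
top [[502.61468684   0.         310.58539387]
 [  0.         502.61468684 239.06223362]
 [  0.           0.           1.        ]] [ 0.46826048 -0.01617592  1.28350833] [-2.1585225   2.17846055 -0.07047404]
scene [[473.70411339   0.         327.05799945]
 [  0.         473.70411339 240.44785646]
 [  0.           0.           1.        ]] [ 0.23127244 -0.640693    0.98205903] [-2.35900048  0.68439262 -0.22712891]
[[-1.09180141e-03 -9.56925889e-01 -2.90330245e-01  7.60425202e-02]
 [ 9.99999355e-01 -9.53687767e-04 -6.17201271e-04  2.12822712e-04]
 [ 3.13731473e-04 -2.90330731e-01  9.56926313e-01 -1.46624388e-01]
 [ 0.00000000e+00  0.00000000e+00  0.00000000e+00  1.00000000e+00]]
[-6.35959830e-01 -3.07612940e+00  2.60350425e-03] 0.15
```

View pics/top.png

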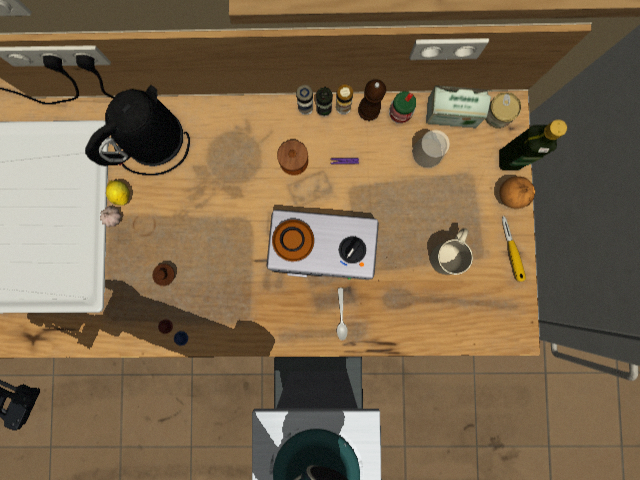

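View pics/scene.png

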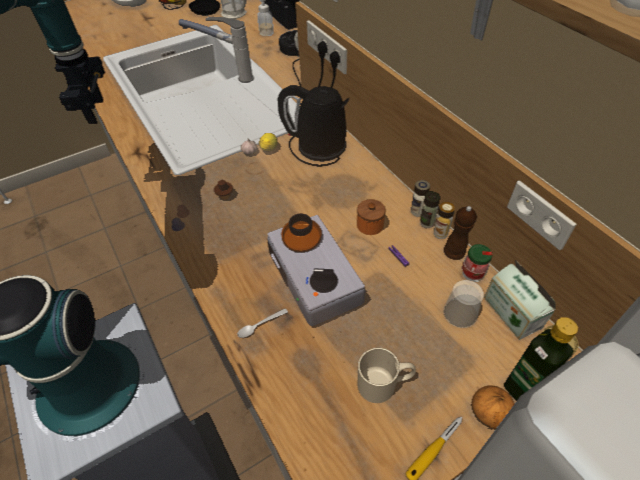

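Top view: hopper about (293,240), dial (352,250), orange dot (362,264), blue dots (343,264), stopper (165,273), and mug (455,255). The scene view shows the stopper standing at (224,190). Next I'll get approximate positions and a zoomed view of the dial.

```bash
cat > h.py <<'E'
import numpy as np,cv2
from scipy.spatial.transform import Rotation as R
from cell import manip,cams,inverse_kinematics
def ray(c,uv,z):
    """pixel -> world point on the plane of height z"""
    K=c["intrinsics"];d=c["T"][:3,:3]@np.linalg.solve(K,[uv[0],uv[1],1.]);o=c["T"][:3,3]
    return o+d*(z-o[2])/d[2]
def T(p,r):
    M=np.eye(4);M[:3,:3]=R.from_rotvec(r).as_matrix();M[:3,3]=p;return M
def shot(n):
    s=manip.state();c=dict(cams.capture(n))
    c["T"]=T(s["tool_pos"],s["tcp_rot"])@c["T_tool_cam"] if n=="wrist" else T(c["position"],c["orientation"])
    return c
def blob(m,lo=10):
    """centroids (area,u,v,w,h) of connected components"""
    n,l,st,ce=cv2.connectedComponentsWithStats(m.astype(np.uint8))
    return sorted([(int(st[i,4]),*ce[i].round(1),int(st[i,2]),int(st[i,3])) for i in range(1,n) if st[i,4]>=lo],reverse=True)
def rot(yaw):
    """tool down, closing line (tool y) at angle yaw from world x, nearest the present joints"""
    y=np.array([np.cos(yaw),np.sin(yaw),0]);z=np.array([0,0,-1.]);x=np.cross(y,z)
    return R.from_matrix(np.c_[x,y,z]).as_rotvec()
E
python3 - <<'E'
from h import *
c=dict(np.load("top.npz"));c["T"]=T(c["position"],c["orientation"])
for n,uv,z in(("dial",(352,249),.126),("orange",(362,264.5),.085),("blue",(343,264),.085),("neck",(292,240),.145),("stop",(164.5,273),.056),("canister",(293,155),.085),("mug",(455,255),.09)):
    print(n,ray(c,uv,z).round(4))
for p in [(20,20)]:
    hsv=cv2.cvtColor(c["image"],cv2.COLOR_BGR2HSV)
    print([b for b in blob((c["image"].min(2)>100)&(hsv[...,1]<60)) if 240<b[1]<400 and 190<b[2]<290])
# deck edges via height
z=c["z_map"];v,u=np.mgrid[:480,:640];K=c["intrinsics"]
P=np.stack([(u-K[0,2])/K[0,0]*z,(v-K[1,2])/K[1,1]*z,z],-1)@c["T"][:3,:3].T+c["T"][:3,3]
m=(abs(P[...,2]-.085)<.008)&(u>255)&(u<390)&(v>195)&(v<285)
r=cv2.minAreaRect(P[m][:,:2].astype(np.float32));print("deck",r,P[m][:,2].mean())
m=(P[...,2]>.03)&(u>145)&(u<185)&(v>255)&(v<290);print("stopper",P[m].mean(0),P[m].max(0),P[m].min(0))
cv2.imwrite("pics/crop.png",cv2.resize(c["image"][195:290,260:390],None,fx=5,fy=5,interpolation=cv2.INTER_CUBIC))
E
```

```text
dial [ 0.5429 -0.0888  0.126 ]
orange [ 0.5084 -0.1146  0.085 ]
blue [ 0.51   -0.0694  0.085 ]
neck [0.5635 0.0484 0.145 ]
stop [0.4929 0.3668 0.056 ]
canister [0.7757 0.0483 0.085 ]
mug [ 0.5286 -0.3339  0.09  ]
[(4215, np.float64(328.4), np.float64(244.7), 110, 68), (50, np.float64(296.3), np.float64(274.7), 20, 4), (22, np.float64(350.2), np.float64(252.4), 7, 10)]
deck ((0.5581294894218445, -0.02026018500328064), (0.25441455841064453, 0.14400289952754974), 84.06048583984375) 0.08566592173763314
stopper [0.48818525 0.37018925 0.05653915] [0.51590398 0.40587553 1.28350833] [ 0.46340918 -0.01617592  0.03002155]
```

View pics/crop.png

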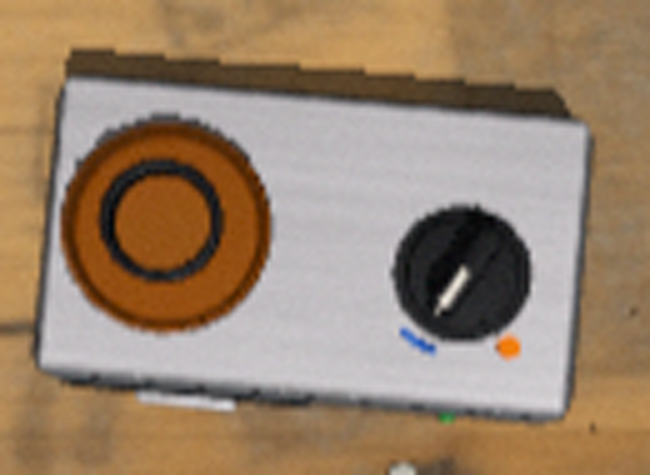

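The dial's pointer faces lower-left, with the white line from crop (463,268) to (438,312), just counter-clockwise of the blue dots. The orange dot is at crop (508,347). Moving above the dial for a close look.

Run:
```python
from h import *
d=np.array([.5429,-.0888])
best=None
for yaw in(np.radians(60),np.radians(240)):
    a=inverse_kinematics([*d,.215],rot(yaw));b=inverse_kinematics([*d,.1],rot(yaw+1.2))
    print(yaw,a and np.round(a,2) if a is None or isinstance(a,list) else np.round(a,2),None if b is None else np.round(b,2))
    if a is not None and b is not None:
        k=max(abs(a[5]),abs(b[5]))
        if best is None or k<best[0]:best=(k,yaw)
yaw=best[1];print(yaw)
manip.move_pose([*d,.215],rot(yaw))
manip.set_gripper(.045,10)
s=manip.state();print(s["clock"],s["tool_pos"],s["joint_pos"])
c=shot("wrist");np.savez("w1.npz",**c);cv2.imwrite("pics/w1.png",c["image"])
```

```text
1.0471975511965976 [-0.21  0.04  1.9  -0.    1.2  -1.25] [-0.21  0.16  2.   -0.    0.98 -2.45]
4.1887902047863905 [-0.21  0.04  1.9  -0.    1.2   1.89] [-0.21  0.16  2.   -0.    0.98  0.69]
4.1887902047863905
3.6083 [ 0.54291265 -0.08884657  0.21500536] [-2.07488486e-01  4.48490669e-02  1.89965486e+00  2.05382282e-06
  1.19707213e+00  1.88698357e+00]
```

View pics/w1.png

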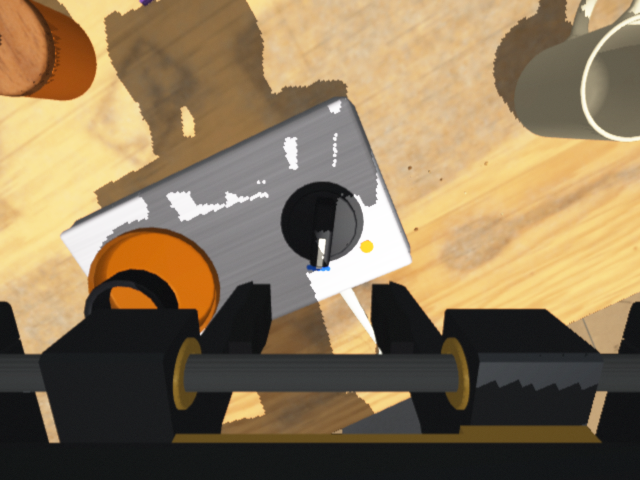

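The wrist picture shows the dial disc centred near (322,222), with the bar running from about (327,197) to (320,268) and the pointer at its lower end. The orange dot is at (367,246) and the neck is at lower left, near (131,310).

Run:
```python
from h import *
c=dict(np.load("w1.npz"));im=c["image"]
roi=np.zeros(im.shape[:2],bool);roi[165:275,265:380]=1
m=(im.max(2)<95)&roi
cn=max(cv2.findContours(m.astype(np.uint8),cv2.RETR_EXTERNAL,cv2.CHAIN_APPROX_NONE)[0],key=cv2.contourArea)
print(cv2.minEnclosingCircle(cn))
pts=cn[:,0].astype(float);W=np.array([ray(c,p,.094) for p in pts])
W2=W[pts[:,1]<240];A=np.c_[2*W2[:,:2],np.ones(len(W2))];x=np.linalg.lstsq(A,(W2[:,:2]**2).sum(1),rcond=None)[0]
ax=x[:2];print("axis",ax,"r",np.sqrt(x[2]+ax@ax))
h=cv2.cvtColor(im,cv2.COLOR_BGR2HSV)
o=blob((h[...,0]>8)&(h[...,0]<32)&(h[...,1]>150)&(h[...,2]>150)&roi);print(o)
O=ray(c,o[0][1:3],.085)[:2];v=O-ax;print("orange",O,np.hypot(*v),np.degrees(np.arctan2(*v[::-1])))
w=(im.min(2)>120)&roi;w[:, :310]=0;w[:,335:]=0;w[266:]=0
ys,xs=np.nonzero(w);print(len(ys),blob(w))
for p in((327,197),(320,268)):print(ray(c,p,.1265))
a=ray(c,(327,197),.1265);b=ray(c,(320,268),.1265);print(np.degrees(np.arctan2(*(b-a)[1::-1])),np.hypot(*(b-a)[:2]))
cv2.imwrite("pics/w1c.png",cv2.resize(im[165:290,250:400],None,fx=5,fy=4.8 and 5,interpolation=cv2.INTER_CUBIC)[:600])
```

```text
((322.0675048828125, 223.95350646972656), 43.01320266723633)
axis [ 0.55101242 -0.09192725] r 0.027990515610443845
[(110, np.float64(366.4), np.float64(246.2), 12, 12)]
orange [ 0.5090968  -0.11195557] 0.04645484198067593 -154.46038023117265
622 [(408, np.float64(322.0), np.float64(172.7), 25, 17), (181, np.float64(320.9), np.float64(250.5), 9, 28), (33, np.float64(331.6), np.float64(262.8), 7, 6)]
[ 0.5670711  -0.10751781  0.1265    ]
[ 0.52581513 -0.07825025  0.1265    ]
144.64758209901518 0.05058304712178349
```

View pics/w1c.png

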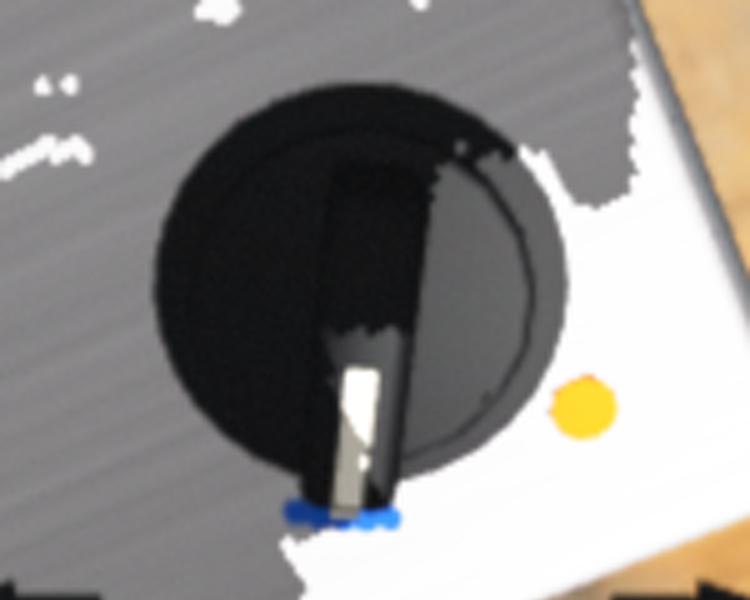

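Both views agree on the axis at about (0.545, -0.091), with the orange dot 41 mm away as specified. The bar is at about 145°, so about 1.13 rad remains to turn. Grasping now.

```bash
cat >> h.py <<'E'
def st(tag=""):
    s=manip.state();r=R.from_rotvec(s["tcp_rot"]).as_matrix()[:,1]
    print(tag,"t%.1f"%s["clock"],np.round(s["tool_pos"],4),"F",np.round(s["contact_force"],1),"M",np.round(s["moment"],2),"w%.4f g%.1f yaw%.1f"%(s["gripper_width"],s["grasp_force"],np.degrees(np.arctan2(r[1],r[0]))));return s
E
python3 - <<'E'
from h import *
d=[.5446,-.0908];r=rot(np.radians(235.2))
manip.move_pose([*d,.15],r)
manip.move_linear([*d,.1],.08);st("down")
manip.set_gripper(0,25);st("grip")
E
```

```text
down t4.8 [ 0.5447 -0.0908  0.0999] F [ 1.1 -0.3  0.1] M [ 0.06  0.13 -0.  ] w0.0448 g0.0 yaw-124.8
grip t5.4 [ 0.5447 -0.0909  0.1003] F [-0.9 -1.5  1.1] M [ 0.02  0.19 -0.04] w0.0134 g25.0 yaw-124.8
```

Run:
```python
from h import *
p=np.array(manip.state()["tool_pos"])
p[2]+=.0135;manip.move_linear(p,.03);st("up")
q=np.array(manip.state()["joint_pos"])
b=inverse_kinematics(p,rot(np.radians(235.2)+1.13));print(np.round(b-q,3))
for f in(.25,.5,.75,1):
    manip.set_joints(q+f*(b-q))
st("turned")
c=shot("wrist");np.savez("w2.npz",**c);cv2.imwrite("pics/w2.png",c["image"])
```

```text
up t6.0 [ 0.5448 -0.0909  0.1144] F [-0.7  0.4  1.4] M [ 0.03  0.25 -0.04] w0.0139 g25.0 yaw-124.8
[-0.00e+00  1.00e-03  0.00e+00  0.00e+00 -1.00e-03 -1.13e+00]
turned t7.5 [ 0.5448 -0.0915  0.114 ] F [-1.1 -4.1  3.1] M [-0.81  0.39  0.05] w0.0136 g25.0 yaw-60.4
```

View pics/w2.png

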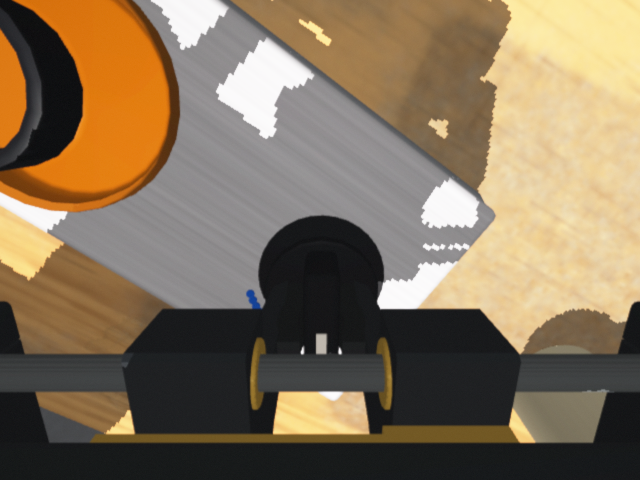

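The dial is held in the fingers, with the pointer at (321,343) and turned 1.124 rad. Pushing down while watching the force.

Run:
```python
from h import *
p=np.array(manip.state()["tool_pos"]);p[:2]=[.5447,-.0909]
for z in(.110,.107,.104,.102,.1003,.0993):
    p[2]=z;manip.move_linear(p,.03);s=st()
    if s["contact_force"][2]>30:break
```

```text
t7.8 [ 0.5448 -0.0914  0.1097] F [-0.7 -5.4  0.4] M [-0.89  0.21  0.01] w0.0138 g25.0 yaw-60.4
 t8.1 [ 0.5448 -0.0915  0.1066] F [-1.1 -5.3 -1.4] M [-0.93  0.2   0.04] w0.0137 g25.0 yaw-60.4
 t8.3 [ 0.5448 -0.0915  0.1036] F [-0.  -5.5 -0.5] M [-0.92  0.16  0.04] w0.0137 g25.0 yaw-60.4
 t8.6 [ 0.5448 -0.0914  0.1017] F [ 0.  -5.5 -0.1] M [-0.93  0.23  0.08] w0.0140 g25.0 yaw-60.4
 t8.8 [ 0.5448 -0.0915  0.1003] F [-0.6 -5.8  2. ] M [-0.85  0.34  0.11] w0.0135 g25.0 yaw-60.4
 t9.1 [ 0.5448 -0.0915  0.1002] F [-4.4 -4.   6.7] M [-0.84  0.78  0.03] w0.0136 g25.0 yaw-60.4
```

Run:
```python
from h import *
p=np.array(manip.state()["tool_pos"]);p[:2]=[.5447,-.0911]
p[2]=.0975;manip.move_linear(p,.03);st("press")
manip.set_gripper(.045);s=st("open")
p=np.array(s["tool_pos"]);p[2]=.21;manip.move_linear(p,.15);st("above")
c=shot("wrist");np.savez("w3.npz",**c);cv2.imwrite("pics/w3.png",c["image"])
z=c["z_map"];v,u=np.mgrid[:480,:640];K=c["intrinsics"]
P=np.stack([(u-K[0,2])/K[0,0]*z,(v-K[1,2])/K[1,1]*z,z],-1)@c["T"][:3,:3].T+c["T"][:3,3]
near=np.hypot(P[...,0]-.5446,P[...,1]+.0911)
print("bar top",np.median(P[...,2][(near<.015)&(P[...,2]>.11)&(v<290)]),"disc",np.median(P[...,2][(near<.024)&(P[...,2]<.11)&(P[...,2]>.088)]),"deck",np.median(P[...,2][(near>.04)&(near<.06)&(P[...,2]>.07)]))
```

```text
press t9.3 [ 0.545  -0.0915  0.1001] F [-7.5 -3.4 16. ] M [-0.57  1.43  0.01] w0.0139 g25.0 yaw-60.4
open t9.9 [ 0.5446 -0.091   0.0972] F [-0.4  0.6 -0.2] M [-0.03  0.13  0.  ] w0.0448 g0.0 yaw-60.1
above t10.8 [ 0.5439 -0.0908  0.2089] F [ 0.3 -0.  -0.5] M [-0.02  0.11  0.01] w0.0450 g0.0 yaw-60.1
bar top 0.12531152188679015 disc 0.09455135704183498 deck 0.29697516060055174
```

View pics/w3.png

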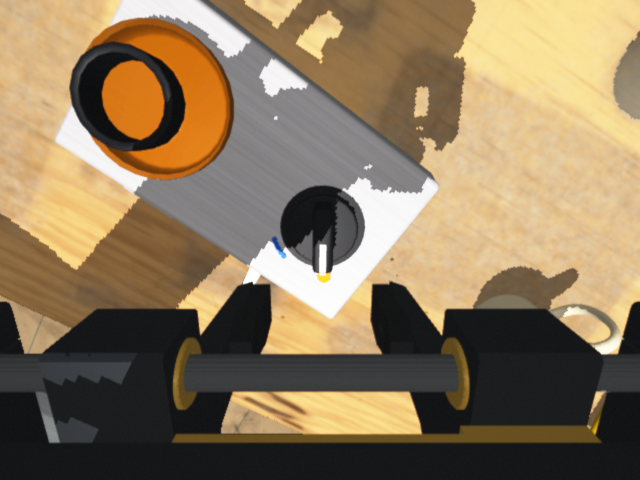

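The pointer is exactly at the orange dot (323,278), and the depth readings (bar top 125 mm, disc 94.5 mm) match a fully seated dial. Next a close look at the neck, then one at the stopper.

```bash
cat >> h.py <<'E'
def cloud(c):
    z=c["z_map"];v,u=np.mgrid[:480,:640];K=c["intrinsics"]
    P=np.stack([(u-K[0,2])/K[0,0]*z,(v-K[1,2])/K[1,1]*z,z],-1)@c["T"][:3,:3].T+c["T"][:3,3];P[z<=0]=9
    return P
def circ(W):
    A=np.c_[2*W[:,:2],np.ones(len(W))];x=np.linalg.lstsq(A,(W[:,:2]**2).sum(1),rcond=None)[0]
    return x[:2].round(4),np.sqrt(x[2]+x[:2]@x[:2]).round(4)
E
python3 - <<'E'
from h import *
yaw=np.radians(-60)
manip.move_pose([.5635,.0484,.27],rot(np.radians(-90)));s=st("neck")
c=shot("wrist");np.savez("w4.npz",**c)
P=cloud(c);m=(abs(P[...,2]-.145)<.006)&(np.hypot(P[...,0]-.5635,P[...,1]-.0484)<.045)
print(m.sum(),P[m].mean(0));h=P[m][:,:2]
r,_=cv2.minEnclosingCircle(h.astype(np.float32)),0;print("enclosing",r)
im4=c["image"]
manip.set_gripper(.06)
manip.move_pose([.4929,.3668,.16],rot(np.radians(-60)));st("stop")
c=shot("wrist");np.savez("w5.npz",**c)
P=cloud(c);near=np.hypot(P[...,0]-.4929,P[...,1]-.3668)<.05
for lo,hi in((.027,.036),(.05,.062)):
    m=near&(P[...,2]>lo)&(P[...,2]<hi);print(lo,m.sum(),np.median(P[m],0),cv2.minEnclosingCircle(P[m][:,:2].astype(np.float32)))
cv2.imwrite("pics/w45.png",cv2.resize(np.vstack([im4,c["image"]]),(400*1,600)))
E
```

```text
neck t11.6 [0.5629 0.0482 0.2687] F [-0.1 -0.5  0.8] M [-0.04  0.19 -0.  ] w0.0451 g0.0 yaw-89.9
1573 [0.56750236 0.04993829 0.14476411]
enclosing ((0.5670502185821533, 0.050000641494989395), 0.028405295684933662)
stop t13.4 [0.4937 0.3662 0.1606] F [-0.  -0.4 -0.6] M [-0.01  0.11 -0.03] w0.0602 g0.0 yaw-60.1
0.027 2804 [0.49478296 0.38188276 0.03244694] ((0.48992615938186646, 0.3793885111808777), 0.027879811823368073)
0.05 802 [0.4908696  0.37980654 0.05616081] ((0.48995622992515564, 0.37942469120025635), 0.01185265276581049)
```

View pics/w45.png

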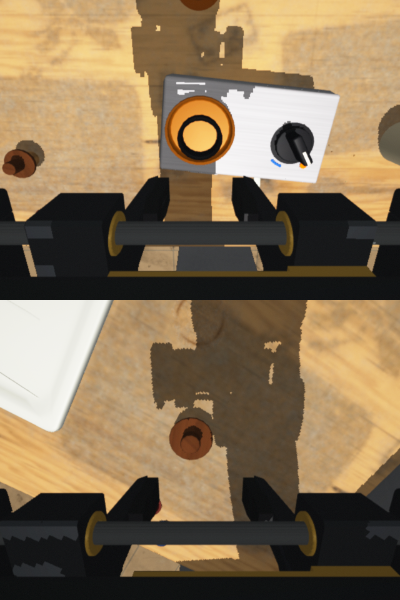

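Both measured circles match the known radii (28.4 mm neck, 11.9 mm knob), but the top view put the stopper about 12 mm away. One settled look from directly above will decide.

Run:
```python
from h import *
c=dict(np.load("top.npz"));c["T"]=T(c["position"],c["orientation"]);P=cloud(c)
m=(np.hypot(P[...,0]-.49,P[...,1]-.375)<.05)&(P[...,2]>.026)&(P[...,2]<.07);print("top",P[m].mean(0),m.sum())
manip.move_pose([.4899,.3775,.14],rot(np.radians(-60)));manip.dwell(.4);st()
c=shot("wrist");P=cloud(c);near=np.hypot(P[...,0]-.49,P[...,1]-.3775)<.05
for lo,hi in((.027,.036),(.05,.062)):
    m=near&(P[...,2]>lo)&(P[...,2]<hi);print(lo,m.sum(),cv2.minEnclosingCircle(P[m][:,:2].astype(np.float32)))
```

```text
top [0.48893163 0.37610724 0.03763068] 382
 t14.1 [0.4902 0.3775 0.1406] F [-0.4  0.2  0.2] M [-0.06  0.12  0.02] w0.0604 g0.0 yaw-60.0
0.027 3149 ((0.4897807538509369, 0.37937572598457336), 0.02794566936790943)
0.05 926 ((0.48982834815979004, 0.37947675585746765), 0.011980432085692883)
```

Run:
```python
from h import *
s=[.4898,.3794];n=[.5670,.0500]
manip.move_linear([*s,.075],.12);manip.move_linear([*s,.035],.05);st("at")
manip.set_gripper(0,20);st("grip")
manip.move_linear([*s,.24],.15);st("lift")
manip.move_linear([*n,.24],.2);manip.dwell(.3);st("over")
c=shot("scene");cv2.imwrite("pics/s2.png",cv2.resize(c["image"][120:340,180:440],None,fx=2.5,fy=2.5))
```

```text
at t15.8 [0.49   0.3796 0.0352] F [-0.2  0.3 -0.1] M [-0.02  0.12  0.02] w0.0602 g0.0 yaw-60.0
grip t16.4 [0.4899 0.3794 0.0351] F [-0.5 -0.7  1. ] M [-0.04  0.09 -0.02] w0.0234 g19.9 yaw-60.0
lift t18.0 [0.4892 0.3789 0.2385] F [ 0.1  0.1 -0.9] M [ 0.01  0.16 -0.02] w0.0233 g19.9 yaw-60.0
over t20.1 [0.567  0.0505 0.24  ] F [-0.4 -0.  -1.3] M [-0.05  0.07  0.03] w0.0235 g19.9 yaw-60.0
```

View pics/s2.png

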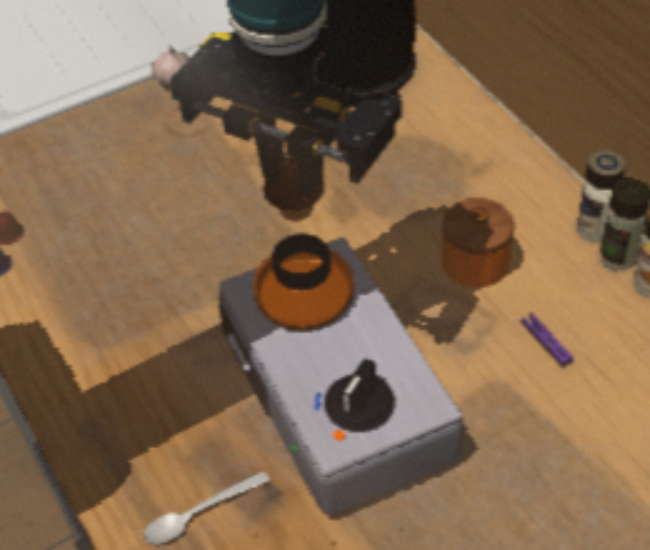

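The stopper hangs upright in the fingers at (293,190), above the neck at (302,260). Lowering it with force checks.

Run:
```python
from h import *
n=[.5670,.0500]
manip.move_linear([*n,.19],.08);s=st()
for z in(.18,.172,.166,.161,.158,.156,.1548,.154):
    manip.move_linear([*n,z],.03);s=st()
    f=s["contact_force"]
    if np.hypot(f[0],f[1])>8 or f[2]>6:print("stop");break
```

```text
t20.9 [0.5672 0.05   0.1901] F [-0.7 -0.5 -1.3] M [-0.07  0.15  0.03] w0.0231 g19.9 yaw-60.0
 t21.4 [0.5668 0.05   0.1798] F [-0.  -0.4 -0.2] M [-0.08  0.14  0.04] w0.0238 g19.9 yaw-60.0
 t21.8 [0.5667 0.05   0.1716] F [-0.4  0.  -0.4] M [-0.05  0.21  0.03] w0.0232 g19.9 yaw-60.0
 t22.2 [0.5667 0.05   0.1656] F [ 0.9  0.1 -2.1] M [-0.02  0.16  0.01] w0.0233 g19.9 yaw-60.0
 t22.5 [0.5667 0.05   0.1606] F [-0.3  1.1 -1.2] M [-0.03  0.12 -0.01] w0.0233 g19.9 yaw-60.0
 t22.7 [0.5668 0.05   0.1577] F [ 0.7  1.  -1. ] M [-0.06  0.17  0.01] w0.0236 g19.9 yaw-60.0
 t23.0 [0.5669 0.05   0.1558] F [-0.   0.1 -0.8] M [-0.05  0.12  0.  ] w0.0232 g19.9 yaw-60.0
 t23.2 [0.5669 0.05   0.1547] F [-0.  -0.4 -0.6] M [ 0.    0.17 -0.01] w0.0232 g19.9 yaw-60.0
 t23.5 [0.5672 0.05   0.1543] F [-0.1 -0.9  0.9] M [-0.02  0.18  0.  ] w0.0233 g19.9 yaw-60.0
```

Run:
```python
from h import *
n=[.5670,.0500]
manip.move_linear([*n,.1532],.02);st()
manip.set_gripper(.045);st("open")
manip.move_linear([*n,.26],.12);manip.dwell(.4);st("up")
c=shot("wrist");P=cloud(c);near=np.hypot(P[...,0]-.567,P[...,1]-.05)<.04
for lo,hi in((.143,.158),(.165,.185)):
    m=near&(P[...,2]>lo)&(P[...,2]<hi);Q=P[m]
    if len(Q)<10:print(lo,len(Q));continue
    A=np.c_[Q[:,:2]-Q[:,:2].mean(0),np.ones(len(Q))];k=np.linalg.lstsq(A,Q[:,2],rcond=None)[0]
    print(lo,len(Q),cv2.minEnclosingCircle(Q[:,:2].astype(np.float32)),"slope,z",k,"med",np.median(Q[:,2]))
cv2.imwrite("pics/w6.png",c["image"])
```

```text
t23.7 [0.5673 0.05   0.1541] F [-1.2 -0.7  5.9] M [0.03 0.47 0.03] w0.0239 g19.9 yaw-60.0
open t24.2 [0.5669 0.05   0.1529] F [0.6 0.1 0.1] M [ 0.02  0.13 -0.01] w0.0450 g0.0 yaw-60.0
up t25.7 [0.5669 0.05   0.2596] F [ 0.1 -0.   0.7] M [-0.08  0.13  0.01] w0.0448 g0.0 yaw-60.0
0.143 3287 ((0.5669831037521362, 0.05027000233530998), 0.028443945571780205) slope,z [-0.01961428 -0.0040564   0.15121912] med 0.15143368834010867
0.165 973 ((0.5668623447418213, 0.05089438706636429), 0.011957473121583462) slope,z [-0.12890309 -0.06879976  0.17458096] med 0.17514716496803392
```

View pics/w6.png

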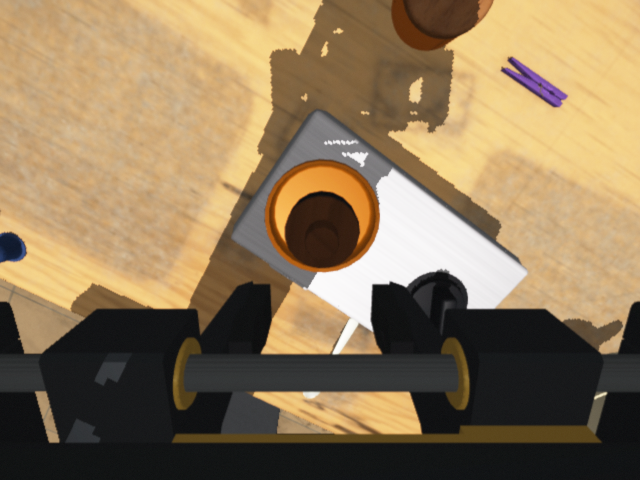

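The stopper sits at (322,230), covering the neck. Its flange top is at 151.4 mm (151 expected when seated) and level, the knob top is at 175 mm as it should be, and the gripper is clear. Handing in.

```bash
python3 -c "
from cell import order;print(order.close_job())"
```

```text
the job is handed in; nothing more can be done
None
```

The job is handed in: the dial is fully down with its pointer at the orange dot, and the stopper's flange sits level on the neck rim; the mug, canister and teaspoon were left alone, and it took about 26 s of the 58 s allowed.

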